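# Vent the vacuum seed chamber

## Task

Vent the vacuum chamber through the vent valve on its lid: unscrew the tiny knurled lock nut anticlockwise all the way up to its stop, then gently press the freed valve tip fully down and hold it there for at least a second. Let the tip spring back up, leave the nut unscrewed, never force or pinch the thin tip, and do not disturb the dish and the vial standing on the lid.

Things in the scene. Friction and masses are not known exactly. Their poses are not given: they have to be found in the camera images.
- chamber: vacuum chamber for seeds, 220 (x) x 260 (y) x 85 mm high, metal base and frame, clear walls and lid, fixed. Origin: centre of its underside, z up; the flat lid top is 85 mm above. Three steel ports stand on the lid's robot-side half, in a row along the chamber's y (at x -45 mm, y -80, 0, +80 mm); which is which varies
- vent_valve (a point): vent valve, one of the three ports: flange 26 mm wide, 6 mm high; a 9 mm wide stem; on it the knurled nut; the thin pin on top. Point: on its vertical axis at the flange's top. The stem's height varies +-11 mm and is NOT measured: with the nut tight, the nut's underside is 21.5, its top 30.5, the pin's flat top 41.5 mm above this point, each +-11 mm (one shared shift): find the tip by touch
- nut (a joint): knurled steel lock nut, 12 mm wide, 9 mm high; rad: 0 tight, grows anticlockwise seen from above, 4.2 is its upper stop (starts at 0 to 0.6). It climbs the pin 1.2 mm per rad, 5 mm in all: a gripper turning it must rise with it. Turns stiffly (0.04 N m), stays where left, a 25 to 50 N grip suffices; several short turns with regrasps
- pin (a joint): valve pin out of the nut's top, 5 mm wide, flat head 6 mm wide, 2 mm high: the valve tip. m pressed down: 0 up, 0.004 fully down on a hard stop. Spring: 2 N to start, 5 N at full travel. The nut rides on the pin and goes down with it; with the nut tight the pin is blocked. More than 15 N of push or pinch on it bends it
- gauge_port (a point): the vacuum gauge, another of the three ports: steel drum 48 mm wide, top with a white dial 41 mm above the lid. Point: on its axis at the lid's top. Fixed; not to be used
- plug_port (a point): the blanked port, the last of the three: plain smooth round steel plug 16 mm wide, 28 mm high above the lid, no pin. Point: on its axis at the lid's top. Fixed; not to be used
- dish: closed clear seed dish, 48 mm wide, 13 mm high, loose on the far half of the lid. Origin: centre of its underside
- vial: capped sample vial, 22 mm wide, 42 mm high, standing loose on the far half of the lid. Origin: centre of its underside, z up
Mind the look-alikes: they are no part of the job. What is shaped like the vial but turquoise or yellow is not meant.

How it is judged:
By the outcome, as a careful person would: the job done as asked, in the order asked, and still so for the second after the job is handed in, with the robot touching nothing.
It also fails if it takes over 64 s, if anything falls off the work surface, if the arm or the gripper's body presses on something with over 40 N, if the wrist force passes 120 N, or if a joint passes its speed limit or range.

## Robot

A 6-joint arm with a two-finger parallel gripper is mounted at the origin on the work surface. World frame = base frame: x ahead of the robot, y to its left, z up, the work surface at z = 0. Lengths are in m, angles in rad, forces in N, time in s.
With the tool pointing down it reaches from about 0.3 to 0.875 m from the base axis. Payload 6.4 kg.
Tool frame: the origin (TCP) lies on the front face of the gripper's body, between the roots of the fingers; the fingertips stand 73 mm ahead of it and the grasp point (between the pads) lies ctrl.pinch_z ahead of it (ctrl.pinch_z is the distance from the TCP to the grasp point, in m); z points along the fingers, x is the direction in which the jaws open and shut, and the axes are right-handed (so a half turn about z gives the same grasp; the last joint's range is limited). The gripper opens to 85 mm and grips with 20 to 120 N. Pads are 22 mm wide; open, the fingers measure 114 mm over their backs; the gripper's body (76 mm by 85 mm) begins 54 mm behind the grasp point. The pads swing forward as they close: fully open they stand 13 mm farther back than shut.
Start: joints at [0.927, 0.181, 1.607, -0, 1.354, -0.206], TCP at [0.244, 0.521, 0.304] pointing down, gripper open.
Joint ranges: [-2.99, 2.99], [-0.89, 2.07], [0.3, 2.58], [-1.14, 4.28], [0, 2.63], [-3.12, 3.12]. Speed limits (rad/s): [2.57, 2.57, 3.01, 3.14, 3.14, 3.14].

## Interface

Orientations are given as a unit quaternion [w, x, y, z].
In Python, from bench import ctrl gives the robot as it stands.
- The arm moves only by the tool move_arm, never from a script. Its argument "rows" is text: rows parted by semicolons, each of 7 numbers parted by spaces: the shift along the tool's x, y, z in cm, then the turn, a rotation vector about the tool's x, y, z in degrees, then the opening, from 0 (shut) to 1 (fully open). In form: x y z rx ry rz grip; .... A call has 1 to 20 rows; each row shifts and turns the commanded pose from where the row before left it, along the tool's axes as they then stand; what a row does not reach is not made up. A row lasts 1/10 s, in which the tool goes at most 50 mm and 8.59 degrees, less where a joint would pass 70% of its speed; a pose out of reach is approached as far as the arm can. A call with a gripper value outside its range is refused whole. The fingers move at their own pace and stop on an object; the grip force is fixed at half the most. Time passes only in rows, so rows that do not move let the fingers close. It gives the time, the measured TCP pose, the force and the opening at its end, in the units of the state.
- ctrl.get_obs(): the state, without advancing time (a new reading comes with each control period).
- ctrl.camera(name): name is "scene" or "side" or "wrist"; returns a dict with "color" (384x512x3 uint8, blue, green, red), "fx", "fy", "cx", "cy" (pixels), "rvec" (rotation vector, rad) and "tvec" (3), from world to camera coordinates, as OpenCV has them. Camera axes: x right, y down, z forward; pixel columns grow to the right and rows downward; lengths in m; the calibration is good to about 2 mm. A picture is of the moment at which its call begins. There is no depth.
- ctrl.hand_in(): hands the job in, once; it reports no verdict.
Trained networks look in the newest picture that a camera, given by its name, has taken for a name from the list of things; names that differ only in an ending like _2 or _b are one class to them, and where a whole thing is asked for, a point or a joint stands for the part that bears it (a point fixed in the world has none). Each returns a list of dicts, best first, with "confidence" (0 to 1); they miss things now and then, are a little off and sometimes report something else, mostly with a low value. They report only what shows in the picture. A call takes as long as a camera call. They do not tell look-alikes from the thing itself.
- ctrl.look_for(camera, query): "bbox" ([left, top, right, bottom] in pixels, round what is visible of it).
- ctrl.trace(camera, query): "region" (384x512 bool, what is visible of it) and "bbox" ([left, top, right, bottom] in pixels, round what is visible of it).
The state is a dict: "time_s": time; "q": joint angles; "dq": joint speeds; "joint_efforts": joint torques, N m; "eef_pos": TCP position; "eef_rot": TCP orientation; "wrist_force": force on the tool from outside, world axes, zero at the start; "torque": the same for the moment, N m; "opening": opening from 0.0 (shut) to 1.0 (fully open).
Only numpy, scipy, OpenCV 4.12 (cv2) and the standard library are available. Lean on these libraries where they do the work, as an engineer would, in place of code of your own. Each camera call takes 0.05 s, during which the arm holds its last target.

## Working session

There is one attempt and no reset: what is moved stays moved. The work goes in short steps, Python scripts to look and compute and a tool call to move; the robot and the scene stay as the last step left them, time stands still between calls to the robot, and variables do not carry over. Pictures are saved under pics/ and viewed, and the job is handed in when it is done.

Besides the shell and the picture viewer there is one more tool, called after ">>>" in YAML: its name, and indented under it one key for each argument. move_arm: Moves the arm, as the interface text tells. Its arguments: {"type":"object","properties":{"rows":{"type":"string"}},"required":["rows"]}

```bash
mkdir -p pics; ls; cat > h.py <<'E'
import numpy as np,cv2
from bench import ctrl
def snap(c,fn,crop=None,s=1):
    d=ctrl.camera(c);im=d["color"]
    if crop: im=im[crop[1]:crop[3],crop[0]:crop[2]]
    if s!=1: im=cv2.resize(im,None,fx=s,fy=s,interpolation=cv2.INTER_CUBIC)
    cv2.imwrite("pics/"+fn,im);return d
def cal(d):
    R=cv2.Rodrigues(np.array(d["rvec"],float))[0];t=np.array(d["tvec"],float).ravel();K=np.array([[d["fx"],0,d["cx"]],[0,d["fy"],d["cy"]],[0,0,1.]])
    return K,R,t
def ray(d,u,v):
    K,R,t=cal(d);w=R.T@np.linalg.solve(K,[u,v,1.]);return -R.T@t,w/np.linalg.norm(w)
def onz(d,u,v,z):
    c,w=ray(d,u,v);return c+w*(z-c[2])/w[2]
def proj(d,p):
    K,R,t=cal(d);q=K@(R@np.array(p,float)+t);return q[:2]/q[2]
def tri(obs):
    A=np.zeros((3,3));b=np.zeros(3)
    for d,u,v in obs:
        c,w=ray(d,u,v);M=np.eye(3)-np.outer(w,w);A+=M;b+=M@c
    return np.linalg.solve(A,b)
E
python3 - <<'E'
from h import *
print(ctrl.get_obs(),ctrl.pinch_z)
for c in("scene","side","wrist"):
    d=snap(c,c+"0.png")
    print(c,-cal(d)[1].T@cal(d)[2],d["fx"],cal(d)[1][2])
    for q in("chamber","vent_valve","nut","pin","gauge_port","plug_port","dish","vial"):
        try: print(q,[(np.round(r["bbox"]).tolist(),round(r["confidence"],2)) for r in ctrl.look_for(c,q)][:3])
        except Exception as e: print(q,e)
E
```

```text
pics
{'time_s': 0.0, 'q': array([ 9.26673267e-01,  1.81566320e-01,  1.60800199e+00,  3.03270689e-05,
        1.35384784e+00, -2.06311471e-01]), 'dq': array([ 0.00063996,  0.0007707 , -0.00072163,  0.00031522, -0.00016811,
        0.00212012]), 'joint_efforts': array([-1.61327494e-03, -4.44878304e+01, -3.51324928e+01, -6.11023552e-04,
        9.18926817e-03, -3.69052501e-06]), 'eef_pos': array([0.24349232, 0.52041895, 0.30297276]), 'eef_rot': array([ 3.07484612e-04,  8.43790030e-01,  5.36672669e-01, -8.58461989e-04]), 'wrist_force': array([ 0.61115077,  0.21229736, -0.50963216]), 'torque': array([0.03181632, 0.05827877, 0.01493769]), 'opening': 1.0030020879332868} 0.0539
scene [1.04566821 0.13806461 0.59196237] 407.9315152108076 [-0.61892776 -0.17580778 -0.76551946]
chamber [([213.0, 114.0, 396.0, 264.0], 0.57)]
vent_valve [([268.0, 119.0, 276.0, 144.0], 0.71)]
nut [([268.0, 125.0, 276.0, 134.0], 0.59)]
pin [([265.0, 120.0, 279.0, 133.0], 0.53)]
gauge_port [([304.0, 122.0, 330.0, 156.0], 0.78)]
plug_port [([356.0, 148.0, 367.0, 167.0], 0.63)]
dish [([340.0, 194.0, 371.0, 231.0], 0.83)
[... 249 characters left out ...]
, 337.0], 0.94), ([312.0, 164.0, 322.0, 177.0], 0.26)]
vent_valve [([309.0, 163.0, 325.0, 192.0], 0.75)]
nut [([313.0, 168.0, 323.0, 175.0], 0.5)]
pin [([312.0, 162.0, 323.0, 177.0], 0.55)]
gauge_port [([297.0, 194.0, 333.0, 228.0], 0.89)]
plug_port [([300.0, 254.0, 321.0, 276.0], 0.87)]
dish [([207.0, 244.0, 238.0, 282.0], 0.97)]
vial [([170.0, 197.0, 186.0, 220.0], 0.76), ([184.0, 164.0, 204.0, 191.0], 0.66), ([248.0, 157.0, 260.0, 186.0], 0.62)]
wrist [0.1707045  0.55591325 0.37361113] 274.6079130039937 [ 0.28502395 -0.1319014  -0.94940158]
chamber [([84.0, 354.0, 131.0, 384.0], 0.6)]
vent_valve [([82.0, 354.0, 132.0, 383.0], 0.66)]
nut []
pin []
gauge_port []
plug_port []
dish []
vial []
```

```bash
python3 - <<'E'
from h import *
a=cv2.imread("pics/scene0.png")[95:295,160:420];b=cv2.imread("pics/side0.png")[135:345,150:390]
cv2.imwrite("pics/a.png",cv2.resize(a,None,fx=3,fy=3,interpolation=3))
cv2.imwrite("pics/b.png",cv2.resize(b,None,fx=2.8,fy=2.8,interpolation=3))
E
```

```text
(no output)
```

View pics/a.png

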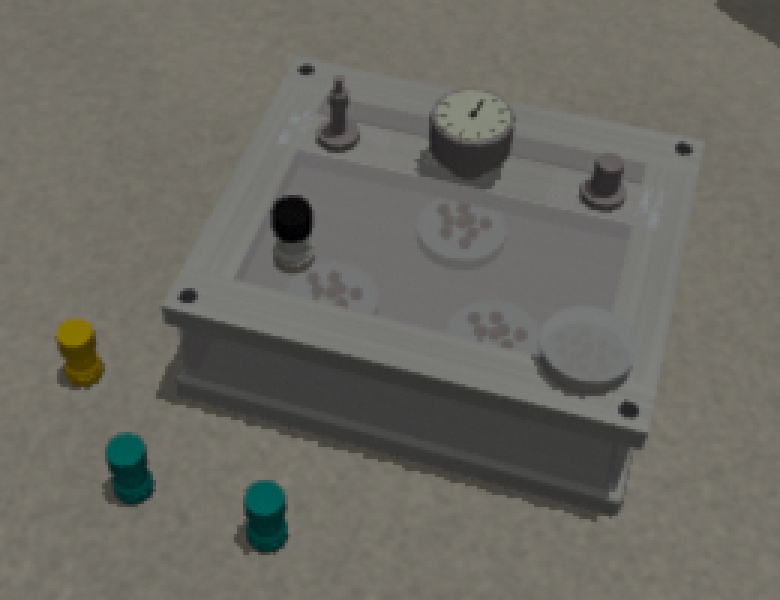

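View pics/b.png

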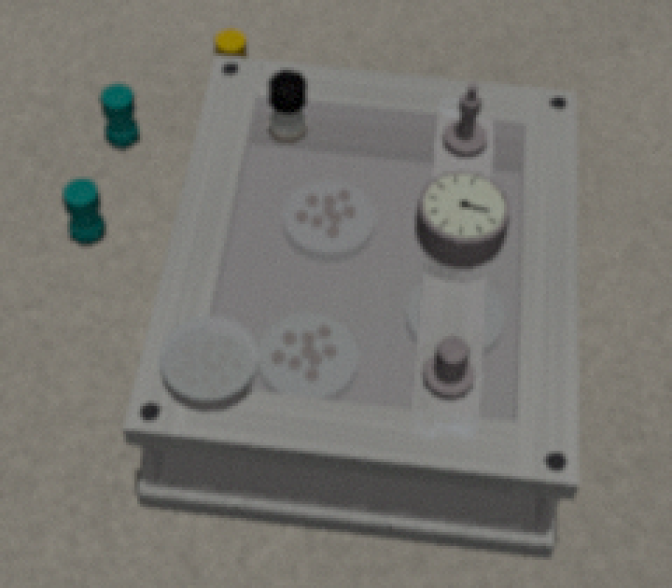

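```bash
python3 - <<'E'
from h import *
s=ctrl.camera("scene");e=ctrl.camera("side")
P={"flange":((272.5,139),(316.4,183),.091),"tip":((272.8,121.5),(318.2,167.5),None),"nut":((272,130),(317.8,172),None),"gauge":((317.3,133.3),(315.4,207.9),.126),"plug":((363,149),(311.4,258.6),.113),
"sc1":((262.2,118.5),(349.3,171.7),.085),"sc2":((388,144.7),(348.5,299.6),.085),"sc3":((222.5,193.7),(232.2,159.5),.085),"sc4":((369.5,231.7),(203.6,282),.085),"vial":((257.5,165),(252.8,165),.127),"dish":((355,208),(225,262),.098)}
for k,(a,b,z) in P.items():
    t=tri([(s,*a),(e,*b)]);o=[np.round(t*1000,1)]
    o.append(np.round([proj(s,t)-a,proj(e,t)-b],1).tolist())
    if z:o+=[np.round(onz(s,*a,z)[:2]*1000,1),np.round(onz(e,*b,z)[:2]*1000,1)]
    print(k,*o)
E
```

```text
flange [512.4   9.4  88. ] [[-0.2, -0.4], [-0.2, 0.4]] [516.5  10.8] [512.4  11.1]
tip [513.1  10.8 127.9] [[0.2, 0.4], [0.3, -0.5]]
nut [513.2   8.  111.1] [[-0.5, -0.9], [-0.6, 1.1]]
gauge [519.2  89.5 123.7] [[-0.0, -0.1], [-0.0, 0.1]] [521.8  89.8] [519.4  91.2]
plug [525.2 168.9 111.1] [[-0.1, -0.2], [-0.2, 0.3]] [527.8 169.1] [525.2 169.7]
sc1 [456.1 -24.6  83. ] [[-0.1, -0.3], [-0.2, 0.3]] [459.  -23.5] [456.2 -23.4]
sc2 [473.4 212.8  83.2] [[-0.2, -0.2], [-0.2, 0.3]] [475.9 212.9] [473.4 213.2]
sc3 [653.8 -39.5  83.4] [[-0.1, -0.1], [-0.1, 0.1]] [655.3 -38.7] [653.5 -38.2]
sc4 [671.1 198.   83. ] [[-0.0, -0.0], [-0.0, 0.0]] [672.7 197.8] [670.8 199.1]
vial [615.6  10.2 124.2] [[-0.1, -0.1], [-0.1, 0.1]] [618.3  11.2] [615.3  12.6]
dish [643.2 171.7  96.6] [[0.3, 0.4], [0.3, -0.4]] [643.7 171.1] [643.4 173.3]
```

Candidates: the slender port with a pin, at scene (272,131) / side (317,177), is the vent valve. The gauge is at scene (317,139) and the plug at (362,158). Both crops show the nut and pin only on the first. The black-capped vial on the lid, scene (257,173), is the real one and must stay clear. The valve axis is at about (0.514, 0.0105). Next I move to a hover above it.

>>> move_arm:
  rows: "-2.17 2.88 0.3 0 0 0 0.35;-2.17 2.88 0.3 0 0 0 0.35;-2.17 2.88 0.3 0 0 0 0.35;-2.17 2.88 0.3 0 0 0 0.35;-2.17 2.88 0.3 0 0 0 0.35;-2.17 2.88 0.3 0 0 0 0.35;-2.17 2.88 0.3 0 0 0 0.35;-2.17 2.88 0.3 0 0 0 0.35;-2.17 2.88 0.3 0 0 0 0.35;-2.17 2.88 0.3 0 0 0 0.35;-2.17 2.88 0.3 0 0 0 0.35;-2.17 2.88 0.3 0 0 0 0.35;-2.17 2.88 0.3 0 0 0 0.35;-2.17 2.88 0.3 0 0 0 0.35;-2.17 2.88 0.3 0 0 0 0.35;-2.17 2.88 0.3 0 0 0 0.35"

```text
time_s: 3.05
eef_pos: [0.5145, 0.0095, 0.256]
eef_rot: [0.0, 0.844, 0.537, 0.0]
wrist_force: [0.6, 0.5, -0.2]
opening: 0.351
```

>>> move_arm:
  rows: "0 0 0 0 0 8.3 0.35;0 0 0 0 0 8.3 0.35;0 0 0 0 0 8.3 0.35;0 0 0 0 0 8.3 0.35;0 0 0 0 0 8.3 0.35;0 0 0 0 0 8.3 0.35;0 0 0 0 0 8.3 0.35;0 0 0 0 0 8.3 0.35;0 0 0 0 0 8.3 0.35;0 0 0 0 0 8.3 0.35;0 0 0 0 0 8.3 0.35;0 0 0 0 0 8.3 0.35;0 0 0 0 0 8.3 0.35;0 0 0 0 0 0 0.35;0 0 0 0 0 0 0.35"

```text
time_s: 4.55
eef_pos: [0.5139, 0.011, 0.256]
eef_rot: [-0.0, 0.931, -0.365, 0.0]
wrist_force: [-0.2, -0.2, -0.8]
opening: 0.352
```

```bash
python3 - <<'E'
from h import *
o=ctrl.get_obs();print(o)
d=snap("wrist","w1.png",None,1.5)
for q in("vent_valve","nut","pin"):print(q,[(np.round(r["bbox"]).tolist(),round(r["confidence"],2)) for r in ctrl.look_for("wrist",q)][:3])
print(proj(d,(.514,.0105,.091)),proj(d,(.514,.0105,.1325)))
E
```

```text
{'time_s': 4.55, 'q': array([-2.09849188e-01,  9.41770050e-02,  1.80617802e+00, -1.91730640e-05,
        1.24108647e+00,  5.36444094e-01]), 'dq': array([-0.00017203,  0.00142425,  0.00039855,  0.00038948, -0.00197323,
        0.00197052]), 'joint_efforts': array([-3.35227915e-04, -3.82335377e+01, -3.33603501e+01,  1.44814949e-04,
       -1.47828092e-05,  1.80824110e-01]), 'eef_pos': array([0.5139479 , 0.01097457, 0.25595401]), 'eef_rot': array([-3.33734613e-06,  9.31185986e-01, -3.64544446e-01,  7.60481370e-05]), 'wrist_force': array([-0.1614758 , -0.20003663, -0.83146093]), 'torque': array([ 0.01813064, -0.0136337 , -0.01036424]), 'opening': 0.352414470185024}
vent_valve [([243.0, 177.0, 274.0, 215.0], 0.79)]
nut [([254.0, 191.0, 269.0, 212.0], 0.43)]
pin [([248.0, 179.0, 276.0, 214.0], 0.27)]
[260.97021994 191.57818055] [261.16323421 209.49869945]
```

View pics/w1.png

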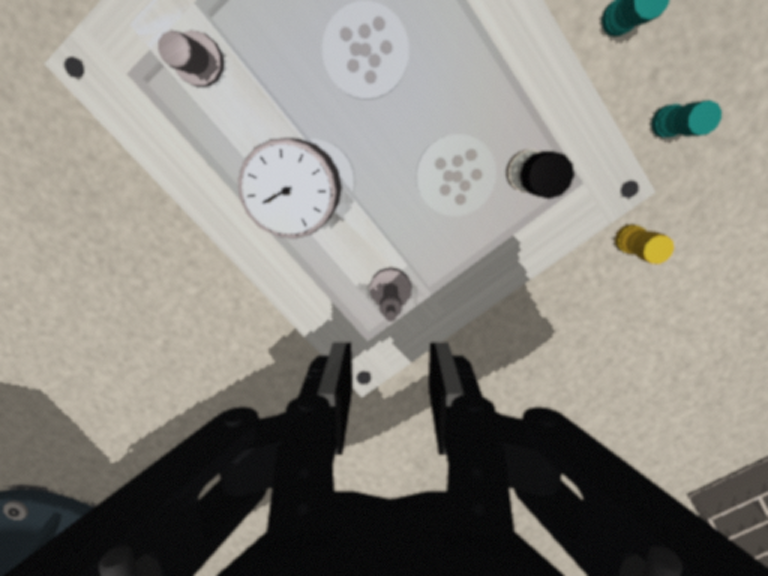

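>>> move_arm:
  rows: "0 0 0.2 0 0 8.25 0.3;0 0 0.2 0 0 8.25 0.3;0 0 0.2 0 0 8.25 0.3;0 0 0.2 0 0 8.25 0.3;0 0 0.2 0 0 8.25 0.3;0 0 0.2 0 0 8.25 0.3;0 0 0.2 0 0 8.25 0.3;0 0 0.2 0 0 8.25 0.3;0 0 0.2 0 0 8.25 0.3;0 0 0.2 0 0 8.25 0.3;0 0 0.2 0 0 8.25 0.3;0 0 0.2 0 0 8.25 0.3;0 0 0.2 0 0 8.25 0.3;0 0 0 0 0 0 0.3"

```text
time_s: 6.15
eef_pos: [0.5138, 0.011, 0.2296]
eef_rot: [-0.0, -0.257, 0.966, 0.0]
wrist_force: [-0.2, -0.0, 0.1]
opening: 0.3
```

```bash
python3 - <<'E'
from h import *
o=ctrl.get_obs();print(o["q"],o["eef_pos"])
d=snap("wrist","w2.png",(200,160,340,300),5)
for q in("vent_valve","nut","pin"):print(q,[(np.round(r["bbox"]).tolist(),round(r["confidence"],2)) for r in ctrl.look_for("wrist",q)][:3])
for z in(.085,.091,.1125,.1215,.1325):print(z,proj(d,(.514,.0105,z)))
im=cv2.imread("pics/scene0.png")[110:150,250:300];jm=cv2.imread("pics/side0.png")[155:195,290:340]
cv2.imwrite("pics/z.png",np.hstack([cv2.resize(i,None,fx=8,fy=8,interpolation=0) for i in(im,jm)]))
E
```

```text
[-2.09859277e-01  1.26784142e-01  1.82833207e+00  1.57290105e-05
  1.18699740e+00  2.41245228e+00] [0.51375948 0.01101778 0.22961898]
vent_valve [([246.0, 184.0, 279.0, 223.0], 0.74)]
nut [([254.0, 200.0, 272.0, 220.0], 0.61)]
pin [([253.0, 204.0, 272.0, 224.0], 0.83)]
0.085 [260.55593704 196.42412831]
0.091 [260.56907754 198.99412284]
0.1125 [260.62224063 209.39166472]
0.1215 [260.64782049 214.39452828]
0.1325 [260.68232284 221.14243688]
```

View pics/w2.png

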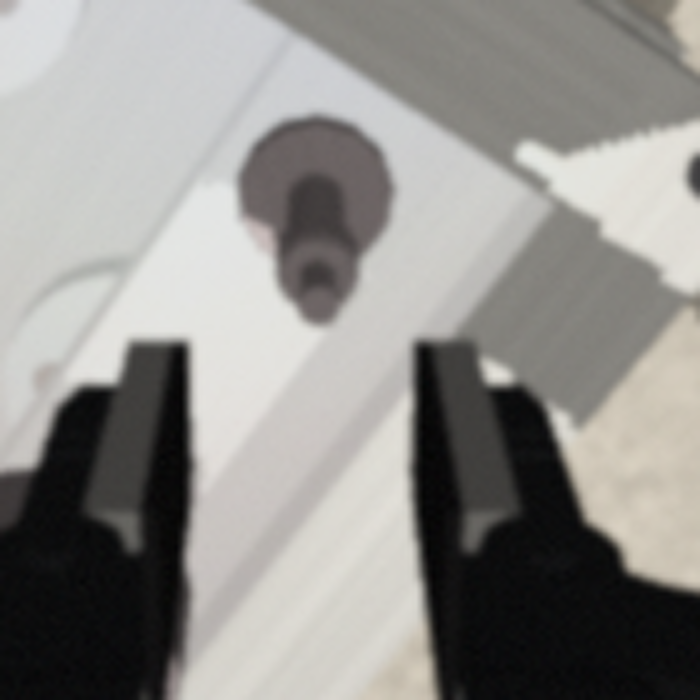

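View pics/z.png

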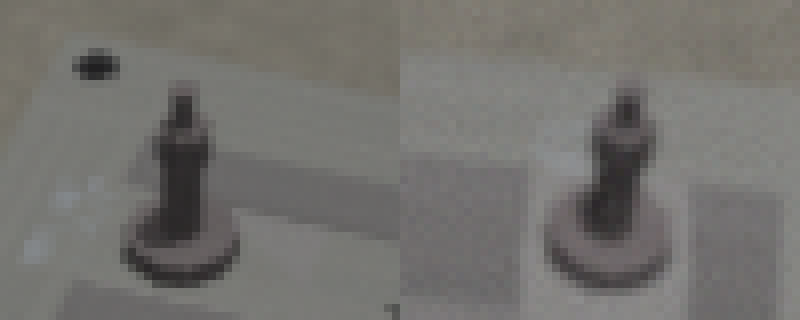

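```bash
python3 - <<'E'
from h import *
im=cv2.imread("pics/w1.png")[240:360,320:460]
cv2.imwrite("pics/w1c.png",cv2.resize(im,None,fx=5,fy=5,interpolation=2))
E
```

```text
(no output)
```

View pics/w1c.png

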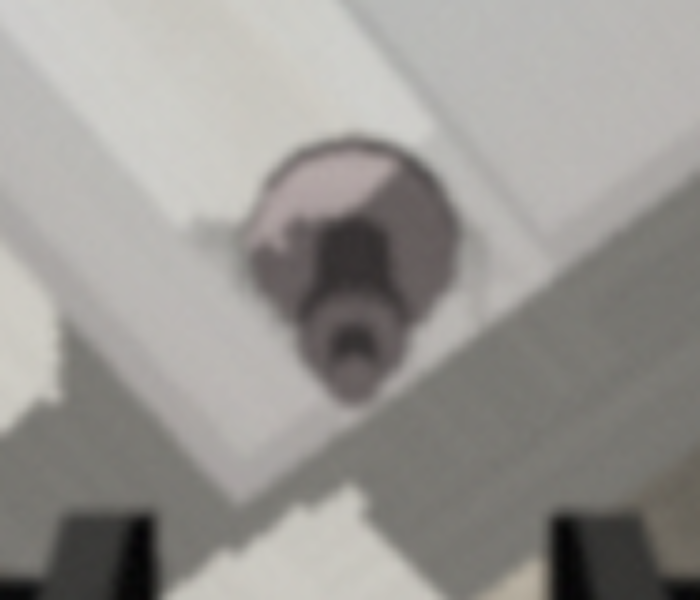

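```bash
python3 - <<'E'
from h import *
from scipy.optimize import least_squares
from scipy.spatial.transform import Rotation as Ro
d=ctrl.camera("wrist");o=ctrl.get_obs();K,R,t=cal(d)
def T(q,p):
    M=np.eye(4);M[:3,:3]=Ro.from_quat([q[1],q[2],q[3],q[0]]).as_matrix();M[:3,3]=p;return M
W2C=np.eye(4);W2C[:3,:3]=R;W2C[:3,3]=t
T2=T(o["eef_rot"],o["eef_pos"]);C=W2C@T2
T1=T([0,.931185986,-.364544446,0],[.5139479,.01097457,.25595401])
def pj(C,Tt,p,b):
    q=C@np.linalg.inv(Tt)@np.r_[p,1];q=q[:3]+np.r_[b,0];q=K@q;return q[:2]/q[2]
s=ctrl.camera("scene");e=ctrl.camera("side")
# which: height base, wrist px1, wrist px2
def res(x):
    x_,y,h,bx,by=x;r=[]
    for z,a,b in((.091,(260.4,192),(263.2,197)),(.1325+h,(260.4,210.7),(263.8,220))):
        r+=list((pj(C,T1,(x_,y,z),(bx,by))-a)/.5)+list((pj(C,T2,(x_,y,z),(bx,by))-b)/.5)
    r+=[bx/.001,by/.001]
    r+=[(x_-.514)/.0015,(y-.0105)/.0015]
    return np.array(r)
f=least_squares(res,[.514,.0105,0,0,0],x_scale=[.01]*5);print(f.x*1000,np.round(f.fun,1))
tx=T2[:3,0];ty=T2[:3,1];dl=np.r_[f.x[:2],0]-np.r_[T2[:2,3],0];print("in tool mm",dl@tx*1e3,dl@ty*1e3,tx,ty)
print(C[:3,:4])
E
```

```text
[ 5.12352870e+02  8.33060999e+00  1.60432257e+00 -6.88203499e-01
 -5.01333887e-01] [ 0.1 -0.3 -0.1  0.5  0.2 -0.   0.   0.  -0.7 -0.5 -1.1 -1.4]
in tool mm 2.739611811194331 -1.4533104982432876 [-8.66805924e-01 -4.98645620e-01 -1.90017046e-04] [-4.98645589e-01  8.66805942e-01 -1.89406446e-04]
[[ 9.99998143e-01 -1.70741277e-03  8.94246781e-04  4.33349313e-04]
 [ 1.90203806e-03  9.49232532e-01 -3.14569520e-01  5.38698609e-02]
 [-3.11748119e-04  3.14570637e-01  9.49234016e-01  9.12620911e-02]]
```

>>> move_arm:
  rows: "0.22 -0.10 0 0 0 0 0.3;0 0 0.6 0 0 0 0.3;0 0 0.6 0 0 0 0.3;0 0 0.6 0 0 0 0.3;0 0 0.4 0 0 0 0.3;0 0 0 0 0 0 0.3;0 0 0 0 0 0 0.3"

```text
time_s: 7.2
eef_pos: [0.5125, 0.0091, 0.2077]
eef_rot: [-0.0, -0.257, 0.966, 0.0]
wrist_force: [0.0, -0.4, -0.1]
opening: 0.3
```

```bash
python3 - <<'E'
from h import *
o=ctrl.get_obs();print(o["q"],o["eef_pos"],o["wrist_force"],o["torque"])
d=snap("wrist","w3.png",(190,170,330,300),5)
p=o["eef_pos"]
for z in(.085,.091,.1125,.1215,.1325):print(z,proj(d,(p[0],p[1],z)))
snap("side","s3.png",(230,100,390,260),4)
E
```

```text
[-2.14218285e-01  1.53616404e-01  1.84767301e+00  2.57710758e-05
  1.14063215e+00  2.40774753e+00] [0.51248696 0.00906666 0.20773026] [ 0.0495036  -0.37517096 -0.12240807] [-0.00519442 -0.00538355 -0.06704882]
0.085 [260.55982246 207.21349022]
0.091 [260.57305693 210.34818787]
0.1125 [260.6272938  223.19465604]
0.1215 [260.6537938  229.47140981]
0.1325 [260.6899618 238.0381115]
```

View pics/w3.png

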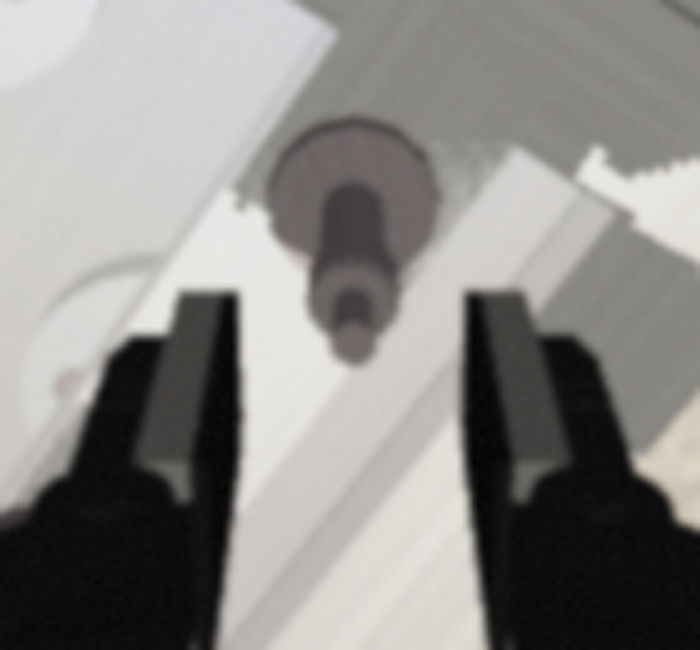

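View pics/s3.png

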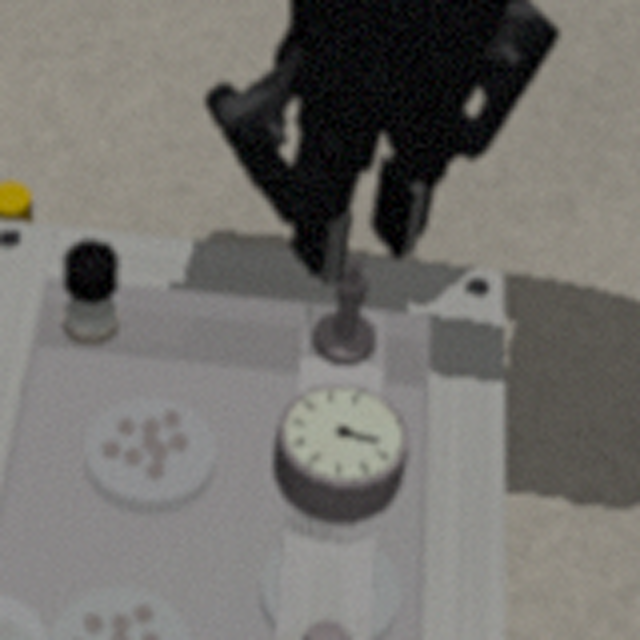

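Centred in the wrist view: the valve is at crop x 353 and the finger midpoint at 351. The tip, nut top and flange fall on their projected nominal heights to about 1 px, so the stem shift is near 0. Now I lower the pads round the nut, fingertips about 14 mm above the flange, and close.

>>> move_arm:
  rows: "0 0 0.6 0 0 0 0.3;0 0 0.6 0 0 0 0.3;0 0 0.6 0 0 0 0.3;0 0 0.6 0 0 0 0.3;0 0 0.6 0 0 0 0.3;0 0 0 0 0 0 0.3;0 0 0 0 0 0 0.3"

```text
time_s: 8.0
eef_pos: [0.5124, 0.009, 0.1776]
eef_rot: [-0.0, -0.257, 0.966, 0.0]
wrist_force: [-0.2, 0.3, 0.1]
opening: 0.298
```

>>> move_arm:
  rows: "0 0 0 0 0 0 0.2;0 0 0 0 0 0 0.1;0 0 0 0 0 0 0;0 0 0 0 0 0 0;0 0 0 0 0 0 0;0 0 0 0 0 0 0"

```text
time_s: 8.6
eef_pos: [0.5125, 0.0089, 0.178]
eef_rot: [0.0, -0.257, 0.966, -0.0]
wrist_force: [-1.4, -1.4, 2.6]
opening: 0.104
```

```bash
python3 - <<'E'
from h import *
o=ctrl.get_obs();print(o["q"],o["eef_pos"],o["wrist_force"],o["torque"],o["opening"])
d=snap("wrist","w4.png",(190,170,330,300),5)
E
```

```text
[-2.14402764e-01  1.97614911e-01  1.86603464e+00 -2.52375977e-04
  1.07776875e+00  2.40779027e+00] [0.51251842 0.00890368 0.17801598] [-1.43942569 -1.42511825  2.61297312] [-0.20682783  0.19629865  0.01351656] 0.10422876414141613
```

View pics/w4.png

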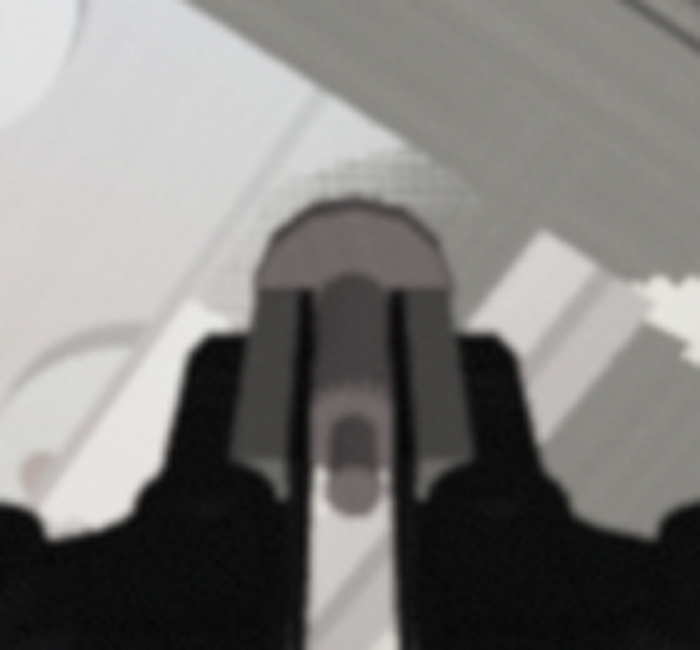

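>>> move_arm:
  rows: "0 0 -0.017 0 0 -8 0;0 0 -0.017 0 0 -8 0;0 0 -0.017 0 0 -8 0;0 0 -0.017 0 0 -8 0;0 0 0 0 0 0 0"

```text
time_s: 9.15
eef_pos: [0.5126, 0.009, 0.1787]
eef_rot: [0.0, -0.514, 0.858, -0.0]
wrist_force: [-0.7, -1.3, 2.0]
opening: 0.101
```

```bash
python3 - <<'E'
from h import *
o=ctrl.get_obs();print(o["q"],o["eef_pos"],o["wrist_force"],o["torque"],o["opening"])
d=snap("wrist","w5.png",(190,170,330,300),5)
E
```

```text
[-2.14281983e-01  1.96692058e-01  1.86556828e+00 -2.25122958e-06
  1.07904764e+00  1.84802753e+00] [0.51260024 0.00900308 0.17866898] [-0.7238238  -1.29840092  2.02323197] [-0.1594585   0.18211972  0.03322938] 0.10111725276575076
```

View pics/w5.png

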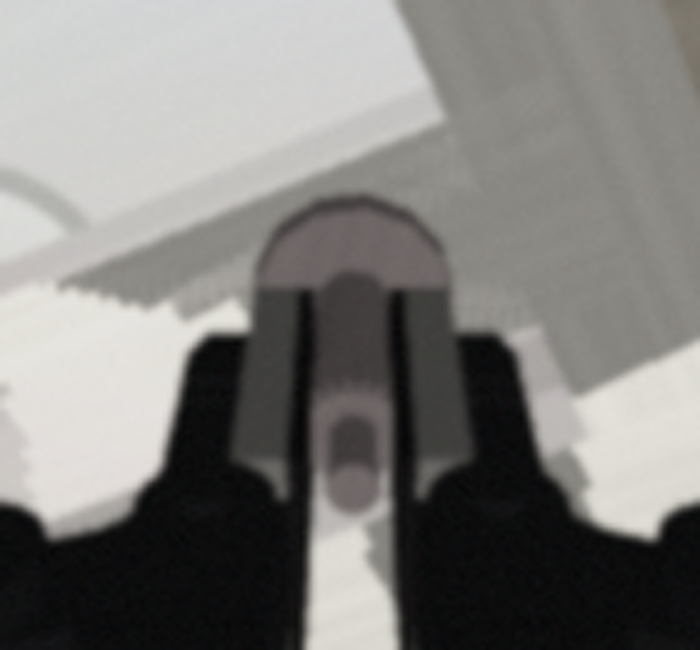

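Twist moment is about 0.03 N m, close to the nut's stated friction, with small side forces, so the nut is turning. Continuing.

>>> move_arm:
  rows: "0 0 -0.017 0 0 -8 0;0 0 -0.017 0 0 -8 0;0 0 -0.017 0 0 -8 0;0 0 -0.017 0 0 -8 0;0 0 -0.017 0 0 -8 0;0 0 -0.017 0 0 -8 0;0 0 -0.017 0 0 -8 0;0 0 -0.017 0 0 -8 0;0 0 -0.017 0 0 -8 0;0 0 0 0 0 0 0"

```text
time_s: 10.2
eef_pos: [0.5125, 0.0092, 0.1801]
eef_rot: [-0.0, 0.919, -0.394, -0.0]
wrist_force: [-0.7, 0.8, 0.9]
opening: 0.1
```

```bash
python3 - <<'E'
from h import *
o=ctrl.get_obs();print(o["q"],o["eef_pos"],o["wrist_force"],o["torque"],o["opening"])
d=snap("wrist","w6.png",(190,170,330,300),4)
E
```

```text
[-2.14108149e-01  1.94347160e-01  1.86485477e+00  4.61828343e-04
  1.08234977e+00  5.94690954e-01] [0.51252555 0.00921139 0.18013401] [-0.69537532  0.79671021  0.85248809] [0.03568789 0.17225101 0.08329757] 0.10009613397555996
```

View pics/w6.png

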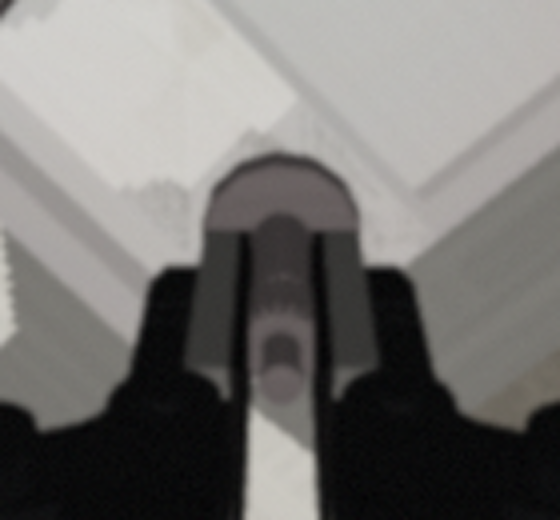

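>>> move_arm:
  rows: "0 0 -0.017 0 0 -8 0;0 0 -0.017 0 0 -8 0;0 0 -0.017 0 0 -8 0;0 0 -0.017 0 0 -8 0;0 0 -0.017 0 0 -8 0;0 0 -0.017 0 0 -8 0;0 0 -0.017 0 0 -8 0;0 0 -0.017 0 0 -8 0;0 0 -0.017 0 0 -8 0;0 0 -0.017 0 0 -8 0;0 0 -0.017 0 0 -8 0;0 0 -0.017 0 0 -8 0;0 0 0 0 0 0 0"

```text
time_s: 11.55
eef_pos: [0.5122, 0.0092, 0.182]
eef_rot: [-0.0, 0.908, 0.419, -0.0]
wrist_force: [-2.2, 0.7, 2.7]
opening: 0.103
```

```bash
python3 - <<'E'
from h import *
o=ctrl.get_obs();print(o["q"],o["eef_pos"],o["wrist_force"],o["torque"],o["opening"])
d=snap("wrist","w7.png",(190,170,330,300),4)
E
```

```text
[-2.14171794e-01  1.91297035e-01  1.86402626e+00  8.38392919e-05
  1.08701504e+00 -1.07925139e+00] [0.51223559 0.00915787 0.1819992 ] [-2.21926206  0.7062909   2.71991056] [0.01534515 0.31038001 0.02604443] 0.10296356186419288
```

View pics/w7.png

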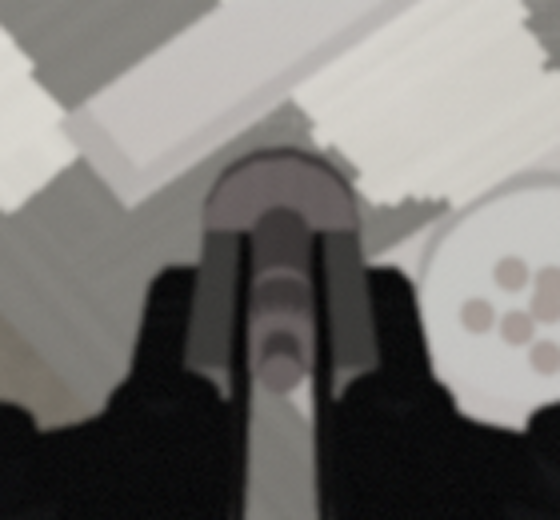

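Nut rises as intended (thin shaft showing under it, tip closer to the nut's top). Approaching the stop in smaller pieces.

>>> move_arm:
  rows: "0 0 -0.012 0 0 -6 0;0 0 -0.012 0 0 -6 0;0 0 0 0 0 0 0"

```text
time_s: 11.9
eef_pos: [0.5123, 0.0091, 0.1822]
eef_rot: [-0.0, 0.859, 0.511, -0.0]
wrist_force: [-2.2, 1.1, 1.5]
opening: 0.1
```

```bash
python3 -c "
from h import *
o=ctrl.get_obs();print(o['q'][5],o['eef_pos'],o['wrist_force'],o['torque'],o['opening'])"
```

```text
-1.2875936919022555 [0.51225249 0.0090964  0.18224686] [-2.15414691  1.0861307   1.46429312] [0.02743319 0.40086581 0.0402617 ] 0.09959181934862901
```

>>> move_arm:
  rows: "0 0 -0.012 0 0 -6 0;0 0 -0.012 0 0 -6 0;0 0 0 0 0 0 0"

```text
time_s: 12.2
eef_pos: [0.5123, 0.009, 0.1825]
eef_rot: [-0.0, 0.802, 0.598, -0.0]
wrist_force: [-3.4, 0.2, 2.0]
opening: 0.099
```

```bash
python3 -c "
from h import *
o=ctrl.get_obs();print(o['q'][5],o['eef_pos'],o['wrist_force'],o['torque'],o['opening'])"
```

```text
-1.4962812918808914 [0.51225096 0.00904471 0.18247753] [-3.37044539  0.20121009  2.04895288] [-0.01366304  0.51205372 -0.22680902] 0.09937894016171932
```

>>> move_arm:
  rows: "0 0 -0.012 0 0 -6 0;0 0 0 0 0 0 0"

```text
time_s: 12.4
eef_pos: [0.5112, 0.0093, 0.1816]
eef_rot: [-0.001, 0.769, 0.639, -0.001]
wrist_force: [-3.9, -1.0, -2.6]
opening: 0.104
```

```bash
python3 -c "
from h import *
o=ctrl.get_obs();print(o['q'][5],o['eef_pos'],o['wrist_force'],o['torque'],o['opening'])"
```

```text
-1.6017097726236245 [0.51115163 0.00934927 0.18161975] [-3.93680527 -1.01840584 -2.57154801] [ 0.01434324  0.56233599 -0.00950474] 0.10441073632473412
```

```bash
python3 - <<'E'
from h import *
o=ctrl.get_obs();print(o["q"],o["eef_pos"],o["eef_rot"],o["wrist_force"],o["torque"],o["opening"])
d=snap("wrist","w8.png",(190,170,330,300),4)
E
```

```text
[-2.14209941e-01  1.91095616e-01  1.86518552e+00 -2.79599782e-05
  1.08896222e+00 -1.60170977e+00] [0.51115163 0.00934927 0.18161975] [-0.00143122  0.7688482   0.63942874 -0.001133  ] [-3.93680527 -1.01840584 -2.57154801] [ 0.01434324  0.56233599 -0.00950474] 0.10441073632473412
```

View pics/w8.png

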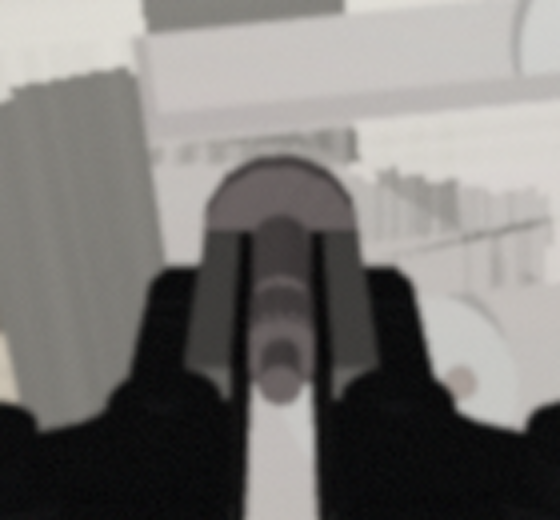

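>>> move_arm:
  rows: "0 0 0 0 0 0 0.1;0 0 0 0 0 0 0.2;0 0 0 0 0 0 0.3;0 0 0 0 0 0 0.3;0 0 0 0 0 0 0.3"

```text
time_s: 12.95
eef_pos: [0.5132, 0.0089, 0.1833]
eef_rot: [0.001, 0.768, 0.641, 0.001]
wrist_force: [0.9, -0.5, -0.3]
opening: 0.302
```

```bash
python3 - <<'E'
from h import *
o=ctrl.get_obs();print(o["q"],o["eef_pos"],o["eef_rot"],o["wrist_force"],o["torque"],o["opening"])
d=snap("wrist","w9.png",(190,170,330,300),5)
p=o["eef_pos"]
for z in(.091,.1125+.005,.1215+.005,.1325):print(z,proj(d,(.5123,.009,z)),proj(d,(p[0],p[1],z)))
E
```

```text
[-2.14337339e-01  1.89953812e-01  1.86244627e+00  3.17177760e-05
  1.08733573e+00 -1.60571393e+00] [0.51319518 0.00885289 0.18332688] [7.24385573e-04 7.67617132e-01 6.40908010e-01 5.80887599e-04] [ 0.91803801 -0.50311905 -0.2761632 ] [-0.00357948  0.00250308 -0.00535009] 0.3019220259543979
0.091 [258.08118899 225.10064901] [258.10567141 226.35872505]
0.11750000000000001 [257.83257545 246.28534718] [257.86151685 247.70934289]
0.1265 [257.72855566 255.14901454] [257.75940061 256.63911644]
0.1325 [257.65213525 261.66090186] [257.68439292 263.19832467]
```

View pics/w9.png

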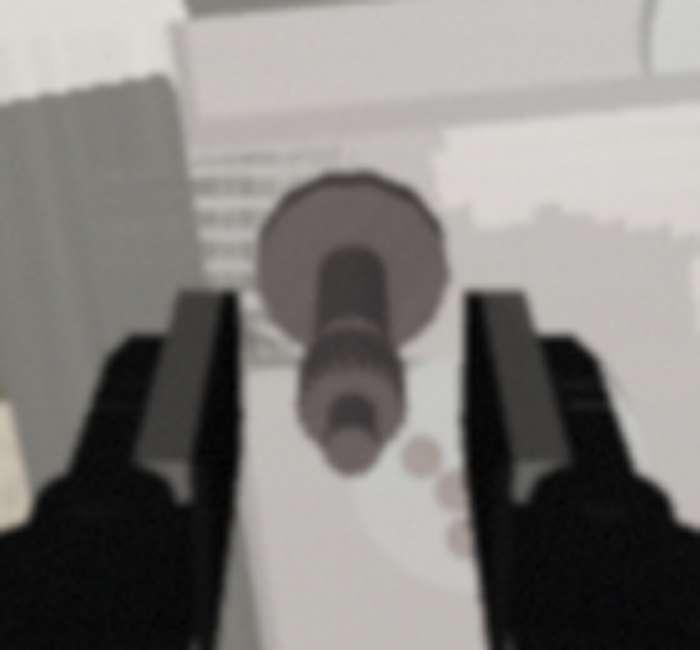

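Nut stands clear of the stem now. I'll regrasp once and nudge anticlockwise to confirm it is on the stop.

>>> move_arm:
  rows: "0 0 0 0 0 0 0.2;0 0 0 0 0 0 0.1;0 0 0 0 0 0 0;0 0 0 0 0 0 0;0 0 0 0 0 0 0"

```text
time_s: 13.5
eef_pos: [0.5127, 0.009, 0.1829]
eef_rot: [0.0, 0.767, 0.641, 0.0]
wrist_force: [0.5, -1.0, 1.5]
opening: 0.102
```

```bash
python3 -c "
from h import *
o=ctrl.get_obs();print(o['q'][5],o['eef_pos'],o['wrist_force'],o['torque'],o['opening'])"
```

```text
-1.6064226290283476 [0.51266503 0.00898767 0.18290912] [ 0.54297801 -1.00514014  1.45770799] [ 0.00645831 -0.02139936  0.02903302] 0.10202245313328374
```

>>> move_arm:
  rows: "0 0 0 0 0 -4 0;0 0 0 0 0 0 0"

```text
time_s: 13.7
eef_pos: [0.5127, 0.009, 0.1829]
eef_rot: [0.0, 0.744, 0.668, 0.0]
wrist_force: [-0.3, -0.2, 2.1]
opening: 0.101
```

```bash
python3 -c "
from h import *
o=ctrl.get_obs();print(o['q'][5],o['eef_pos'],o['wrist_force'],o['torque'],o['opening'])"
```

```text
-1.6769435415751126 [0.51267673 0.0089853  0.18291553] [-0.28997966 -0.19488634  2.11066959] [ 0.00367262 -0.0135105   0.00181898] 0.10056395923227991
```

>>> move_arm:
  rows: "0 0 0 0 0 -4 0;0 0 0 0 0 0 0"

```text
time_s: 13.9
eef_pos: [0.5127, 0.009, 0.1829]
eef_rot: [0.0, 0.721, 0.693, 0.0]
wrist_force: [0.3, 0.7, 1.4]
opening: 0.1
```

```bash
python3 -c "
from h import *
o=ctrl.get_obs();print(o['q'][5],o['eef_pos'],o['wrist_force'],o['torque'],o['opening'])"
```

```text
-1.745272611025547 [0.51267243 0.00901725 0.1829006 ] [0.27530046 0.65092798 1.43170995] [ 0.03227344 -0.08912987  0.01880625] 0.09980330965122462
```

>>> move_arm:
  rows: "0 0 -0.015 0 0 -5 0;0 0 0 0 0 0 0"

```text
time_s: 14.1
eef_pos: [0.5126, 0.009, 0.183]
eef_rot: [0.0, 0.69, 0.723, 0.0]
wrist_force: [1.0, 0.8, 1.9]
opening: 0.097
```

```bash
cat > r.py <<'E'
from h import *
o=ctrl.get_obs();np.set_printoptions(precision=4,suppress=True);print(o['time_s'],o['q'][5],o['eef_pos'],o['wrist_force'],o['torque'],o['opening'],o['joint_efforts'][5])
E
python3 r.py
```

```text
14.1 -1.8317829193230843 [0.5126 0.009  0.183 ] [1.0022 0.7629 1.8774] [ 0.0423 -0.1416  0.0054] 0.09651364736568947 -0.7970871403813362
```

>>> move_arm:
  rows: "0 0 -0.01 0 0 -5 0;0 0 0 0 0 0 0"

```text
time_s: 14.3
eef_pos: [0.5126, 0.0091, 0.1831]
eef_rot: [0.0, 0.659, 0.753, 0.0]
wrist_force: [0.8, 0.8, 1.9]
opening: 0.097
```

```bash
python3 r.py
```

```text
14.3 -1.9180991384098247 [0.5126 0.0091 0.1831] [0.8487 0.8376 1.8998] [ 0.117  -0.1079  0.0234] 0.09679189305002045 -0.7964113913476467
```

>>> move_arm:
  rows: "0 0 -0.01 0 0 -5 0;0 0 0 0 0 0 0"

```text
time_s: 14.5
eef_pos: [0.5126, 0.0091, 0.1832]
eef_rot: [0.0, 0.625, 0.78, 0.0]
wrist_force: [0.8, -0.1, 1.3]
opening: 0.097
```

```bash
python3 - <<'E'
exec(open("r.py").read())
d=snap("wrist","w10.png",(190,170,330,300),5)
E
```

```text
14.5 -2.004745119525178 [0.5126 0.0091 0.1832] [ 0.7707 -0.0919  1.3371] [ 0.1377 -0.1673  0.0834] 0.09687300742936468 -0.7960147596895695
```

View pics/w10.png

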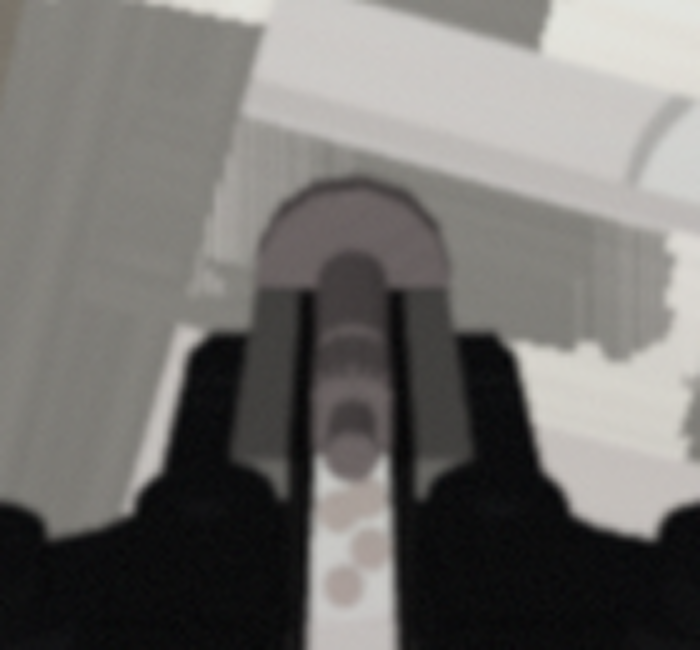

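>>> move_arm:
  rows: "0 0 0 0 0 0 0.1;0 0 0 0 0 0 0.2;0 0 0 0 0 0 0.3;0 0 0 0 0 0 0.3"

```text
time_s: 14.95
eef_pos: [0.5122, 0.009, 0.1828]
eef_rot: [-0.0, 0.624, 0.781, -0.0]
wrist_force: [0.2, -0.2, -0.3]
opening: 0.301
```

```bash
python3 - <<'E'
exec(open("r.py").read())
d=snap("wrist","w11.png",(225,200,295,275),9)
p=o["eef_pos"]
for z in(.091,.1125+.005,.1215,.1215+.005,.1325):print(z,(proj(d,(.5123,.009,z))-[225,200])*9)
E
```

```text
14.95 -2.0071030839918302 [0.5122 0.009  0.1828] [ 0.1668 -0.2456 -0.3318] [-0.0143  0.0001 -0.0563] 0.3005764381222571 0.014973478973843157
0.091 [297.5034 240.2681]
0.11750000000000001 [295.2496 432.6848]
0.1215 [294.8436 467.3481]
0.1265 [294.3061 513.232 ]
0.1325 [293.6128 572.4229]
```

View pics/w11.png

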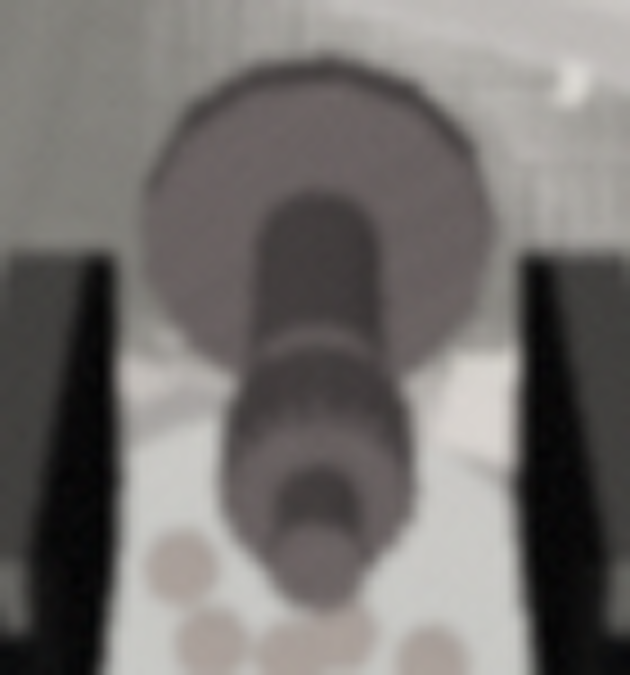

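```bash
python3 - <<'E'
from h import *
d=ctrl.camera("wrist");im=d["color"]
def ov(xy,c,sh,fl):
    s=9;x0,y0=225,200
    A=cv2.resize(im[y0:y0+75,x0:x0+70],None,fx=s,fy=s,interpolation=2);A=cv2.convertScaleAbs(A,alpha=1.6)
    a=np.linspace(0,2*np.pi,60)
    for z,r,col in((.091,.013,(0,255,0)),(.1125+sh+c,.006,(0,0,255)),(.1215+sh+c,.006,(0,255,255)),(.1325+sh,.003,(255,255,0)),(.111+sh,.0045,(255,0,255))):
        p=np.array([(proj(d,(xy[0]+r*np.cos(t),xy[1]+r*np.sin(t),z))-[x0,y0]+.5)*s+fl for t in a]).astype(np.int32)
        cv2.polylines(A,[p],True,col,1)
    return A
B=[ov((.5123,.009),c,0,np.array([25,-6])) for c in(.0025,.005)]
cv2.imwrite("pics/ov.png",cv2.resize(np.hstack(B),None,fx=.63,fy=.63,interpolation=cv2.INTER_AREA))
E
```

```text
(no output)
```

View pics/ov.png

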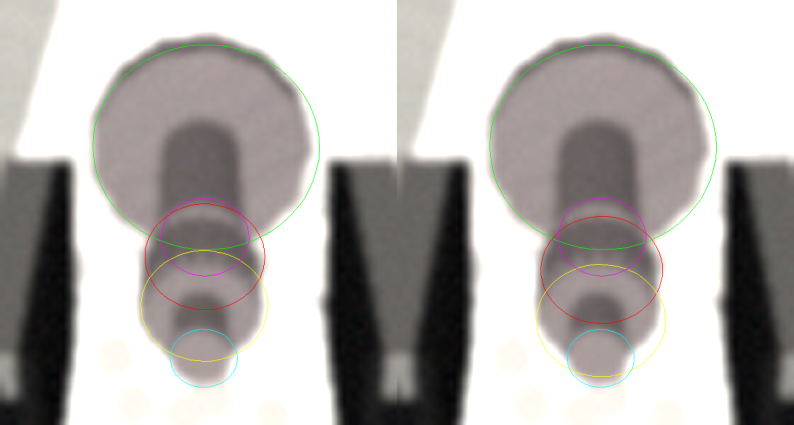

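Overlay with a 5 mm climb fits: head-to-nut gap is about 6 mm, as expected at the stop. As a torque check, I compare joint 6 effort for a free turn and a gripped turn.

>>> move_arm:
  rows: "0 0 0 0 0 5 0.3;0 0 0 0 0 5 0.3;0 0 0 0 0 5 0.3;0 0 0 0 0 5 0.3"

```text
time_s: 15.45
eef_pos: [0.5124, 0.009, 0.183]
eef_rot: [-0.0, 0.752, 0.66, -0.0]
wrist_force: [-1.5, -0.1, -0.2]
opening: 0.297
```

```bash
python3 r.py
```

```text
15.45 -1.6548939010806345 [0.5124 0.009  0.183 ] [-1.5183 -0.1027 -0.1881] [-0.0324  0.0464  0.0243] 0.2968046717393527 -1.157955564558506
```

>>> move_arm:
  rows: "0 0 0 0 0 0 0.2;0 0 0 0 0 0 0.1;0 0 0 0 0 0 0;0 0 0 0 0 0 0;0 0 0 0 0 0 0"

```text
time_s: 15.95
eef_pos: [0.5124, 0.009, 0.1831]
eef_rot: [-0.0, 0.75, 0.661, -0.0]
wrist_force: [-1.0, -0.8, -0.0]
opening: 0.099
```

```bash
python3 r.py
```

```text
15.95 -1.6594077423439748 [0.5124 0.009  0.1831] [-1.0486 -0.8375 -0.0175] [0.031  0.1028 0.0336] 0.0987946560873153 0.0026475843333173543
```

>>> move_arm:
  rows: "0 0 0 0 0 -3 0"

```text
time_s: 16.05
eef_pos: [0.5125, 0.009, 0.1831]
eef_rot: [-0.0, 0.732, 0.681, -0.0]
wrist_force: [-0.8, 0.3, 1.6]
opening: 0.099
```

```bash
python3 r.py
```

```text
16.05 -1.7122162054019807 [0.5125 0.009  0.1831] [-0.7649  0.2618  1.6339] [-0.0276  0.1394 -0.0327] 0.09875211826324586 1.1081581190228462
```

>>> move_arm:
  rows: "0 0 0 0 0 -3 0"

```text
time_s: 16.15
eef_pos: [0.5125, 0.009, 0.1831]
eef_rot: [-0.0, 0.714, 0.7, -0.0]
wrist_force: [-0.5, -0.1, 1.1]
opening: 0.095
```

```bash
python3 r.py
```

```text
16.15 -1.7659734000664762 [0.5125 0.009  0.1831] [-0.5485 -0.126   1.0957] [ 0.0331  0.1121 -0.0749] 0.09482821443846612 0.6815023720264435
```

>>> move_arm:
  rows: "0 0 0 0 0 -3 0;0 0 0 0 0 -3 0"

```text
time_s: 16.35
eef_pos: [0.5125, 0.009, 0.1832]
eef_rot: [-0.0, 0.676, 0.737, -0.0]
wrist_force: [-0.7, 0.0, 2.7]
opening: 0.1
```

```bash
python3 r.py
```

```text
16.35 -1.8707437275563397 [0.5125 0.009  0.1832] [-0.6549  0.0105  2.7077] [0.0398 0.161  0.0111] 0.0995137559361292 0.6468493491411209
```

Gripped twist moment stays near 0, so the nut may still be turning. I keep going until the stop shows clearly in the torque.

>>> move_arm:
  rows: "0 0 -0.01 0 0 -4 0;0 0 -0.01 0 0 -4 0"

```text
time_s: 16.55
eef_pos: [0.5125, 0.009, 0.1834]
eef_rot: [-0.0, 0.623, 0.782, -0.0]
wrist_force: [-0.4, 0.4, 0.9]
opening: 0.102
```

```bash
python3 r.py
```

```text
16.55 -2.011075152210806 [0.5125 0.009  0.1834] [-0.4371  0.4024  0.8839] [ 0.0348  0.1103 -0.0986] 0.10163023665781991 0.889632124453783
```

>>> move_arm:
  rows: "0 0 -0.01 0 0 -4 0;0 0 -0.01 0 0 -4 0"

```text
time_s: 16.75
eef_pos: [0.5125, 0.0091, 0.1836]
eef_rot: [-0.0, 0.567, 0.824, 0.0]
wrist_force: [-0.9, 0.6, 0.7]
opening: 0.103
```

```bash
python3 r.py
```

```text
16.75 -2.150781389358406 [0.5125 0.0091 0.1836] [-0.9499  0.5534  0.6993] [ 0.0834  0.1593 -0.0708] 0.10265811497848915 0.8780171535909176
```

>>> move_arm:
  rows: "0 0 -0.01 0 0 -4 0;0 0 -0.01 0 0 -4 0"

```text
time_s: 16.95
eef_pos: [0.5125, 0.0091, 0.1838]
eef_rot: [-0.0, 0.508, 0.861, 0.0]
wrist_force: [-0.6, 0.8, 1.2]
opening: 0.103
```

```bash
python3 r.py
```

```text
16.95 -2.290362971839049 [0.5125 0.0091 0.1838] [-0.5996  0.799   1.2125] [ 0.0461  0.1256 -0.0431] 0.10278827071914945 0.8783257193863392
```

>>> move_arm:
  rows: "0 0 -0.01 0 0 -4 0;0 0 -0.01 0 0 -4 0"

```text
time_s: 17.15
eef_pos: [0.5125, 0.0091, 0.1839]
eef_rot: [-0.0, 0.447, 0.895, 0.0]
wrist_force: [-0.5, 0.3, 1.2]
opening: 0.099
```

```bash
python3 r.py;python3 - <<'E'
from h import *
snap("wrist","w12.png",(225,200,295,275),8)
E
```

```text
17.15 -2.430020919652072 [0.5125 0.0091 0.1839] [-0.4923  0.3034  1.2483] [ 0.0798  0.1805 -0.0566] 0.09902917351533506 0.8781195245683193
```

View pics/w12.png

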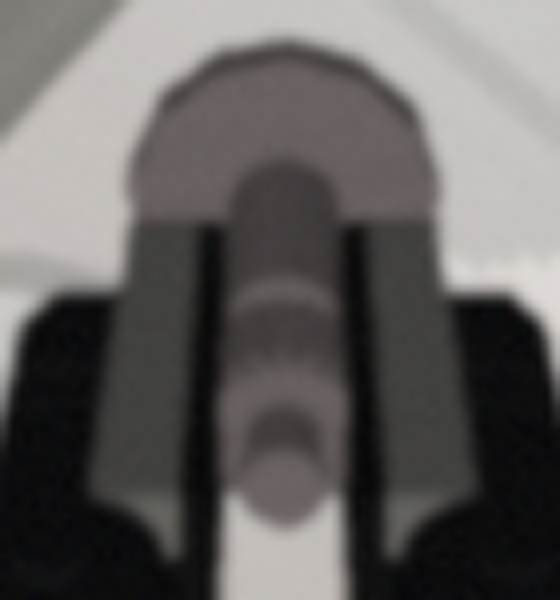

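>>> move_arm:
  rows: "0 0 -0.01 0 0 -4 0;0 0 -0.01 0 0 -4 0;0 0 0 0 0 0 0"

```text
time_s: 17.5
eef_pos: [0.5124, 0.0091, 0.1841]
eef_rot: [-0.0, 0.385, 0.923, 0.0]
wrist_force: [-1.2, -0.2, 0.9]
opening: 0.105
```

```bash
python3 r.py
```

```text
17.5 -2.5661734285836624 [0.5124 0.0091 0.1841] [-1.1895 -0.2152  0.8513] [0.0613 0.2062 0.0271] 0.10457984683820848 -0.6946457549929619
```

>>> move_arm:
  rows: "0 0 -0.01 0 0 -4 0;0 0 -0.01 0 0 -4 0;0 0 0 0 0 0 0"

```text
time_s: 17.8
eef_pos: [0.5124, 0.0091, 0.1843]
eef_rot: [-0.0, 0.32, 0.947, 0.0]
wrist_force: [-0.5, 0.8, 1.8]
opening: 0.103
```

```bash
python3 r.py
```

```text
17.8 -2.704373669067032 [0.5124 0.0091 0.1843] [-0.4753  0.8332  1.8226] [ 0.1134  0.1675 -0.0539] 0.10268432723017243 -0.6934521719813347
```

>>> move_arm:
  rows: "0 0 -0.01 0 0 -4 0;0 0 -0.01 0 0 -4 0;0 0 0 0 0 0 0"

```text
time_s: 18.1
eef_pos: [0.5124, 0.0091, 0.1844]
eef_rot: [-0.0, 0.254, 0.967, 0.0]
wrist_force: [-0.2, 1.1, 0.9]
opening: 0.1
```

```bash
python3 r.py;python3 - <<'E'
from h import *
snap("wrist","w13.png",(225,200,295,275),8)
E
```

```text
18.1 -2.8427650336793673 [0.5124 0.0091 0.1844] [-0.2338  1.0712  0.8881] [ 0.0665  0.1795 -0.2665] 0.10024219932429487 -0.9877154231071472
```

View pics/w13.png

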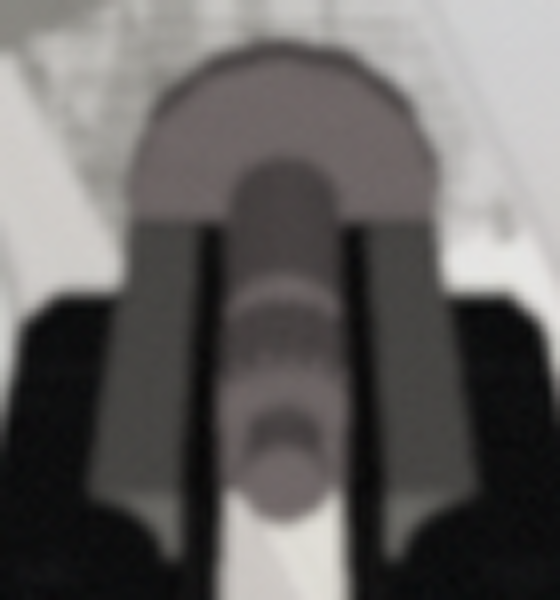

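>>> move_arm:
  rows: "0 0 0 0 0 -2 0;0 0 0 0 0 0 0"

```text
time_s: 18.35
eef_pos: [0.5124, 0.0091, 0.1844]
eef_rot: [-0.0, 0.237, 0.972, 0.0]
wrist_force: [-0.6, 0.6, 1.3]
opening: 0.099
```

```bash
python3 r.py
```

```text
18.35 -2.877472919431419 [0.5124 0.0091 0.1844] [-0.57    0.5937  1.2659] [ 0.1191  0.212  -0.4116] 0.09880488412682312 -0.7023972272872925
```

>>> move_arm:
  rows: "0 0 0 0 0 -2 0;0 0 0 0 0 0 0"

```text
time_s: 18.55
eef_pos: [0.5124, 0.0091, 0.1844]
eef_rot: [-0.0, 0.22, 0.976, 0.0]
wrist_force: [-1.5, 0.6, -0.3]
opening: 0.096
```

```bash
python3 r.py
```

```text
18.55 -2.912848096141498 [0.5124 0.0091 0.1844] [-1.4839  0.6123 -0.2573] [ 0.1672  0.1569 -0.4617] 0.09600987440581875 -0.784185491502285
```

Twist moment now builds steadily with angle (-0.27, -0.41, -0.46 N m): that is the hard stop. I unwind the elastic twist before opening so the release doesn't flick the nut.

>>> move_arm:
  rows: "0 0 0 0 0 2 0;0 0 0 0 0 2 0;0 0 0 0 0 0 0"

```text
time_s: 18.85
eef_pos: [0.5124, 0.0091, 0.1844]
eef_rot: [-0.0, 0.254, 0.967, -0.0]
wrist_force: [-0.6, 0.7, 0.1]
opening: 0.098
```

```bash
python3 r.py
```

```text
18.85 -2.843035457675976 [0.5124 0.0091 0.1844] [-0.5906  0.6853  0.1431] [ 0.146   0.1338 -0.2552] 0.09842891206373557 0.10307097109034657
```

>>> move_arm:
  rows: "0 0 0 0 0 2 0;0 0 0 0 0 1 0;0 0 0 0 0 0 0"

```text
time_s: 19.15
eef_pos: [0.5124, 0.0091, 0.1844]
eef_rot: [-0.0, 0.278, 0.961, -0.0]
wrist_force: [0.1, 0.1, 1.3]
opening: 0.098
```

```bash
python3 r.py
```

```text
19.15 -2.793016585884659 [0.5124 0.0091 0.1844] [0.0672 0.0968 1.2845] [ 0.1221  0.1285 -0.1622] 0.09762299512434569 0.06262468406930566
```

>>> move_arm:
  rows: "0 0 0 0 0 0 0.1;0 0 0 0 0 0 0.2;0 0 0 0 0 0 0.3;0 0 0 0 0 0 0.3"

```text
time_s: 19.55
eef_pos: [0.5127, 0.0089, 0.1846]
eef_rot: [0.0, 0.277, 0.961, -0.0]
wrist_force: [0.2, -0.4, -0.3]
opening: 0.301
```

```bash
python3 - <<'E'
exec(open("r.py").read())
d=ctrl.camera("wrist");im=d["color"]
def ov(xy,c,sh,fl):
    s=9;x0,y0=225,200
    A=cv2.resize(im[y0:y0+75,x0:x0+70],None,fx=s,fy=s,interpolation=2);A=cv2.convertScaleAbs(A,alpha=1.6)
    a=np.linspace(0,2*np.pi,60)
    for z,r,col in((.091,.013,(0,255,0)),(.1125+sh+c,.006,(0,0,255)),(.1215+sh+c,.006,(0,255,255)),(.1325+sh,.003,(255,255,0))):
        p=np.array([(proj(d,(xy[0]+r*np.cos(t),xy[1]+r*np.sin(t),z))-[x0,y0]+.5)*s+fl for t in a]).astype(np.int32)
        if c>.001:cv2.polylines(A,[p],True,col,1)
    return A
B=[ov((.5124,.0091),c,0,np.array([0,0])) for c in(.000,.005)]
cv2.imwrite("pics/ov2.png",cv2.resize(np.hstack(B),None,fx=.63,fy=.63,interpolation=cv2.INTER_AREA))
E
```

```text
19.55 -2.7934991249529557 [0.5127 0.0089 0.1846] [ 0.1997 -0.3645 -0.2836] [-0.0106 -0.0212 -0.0382] 0.301150661524293 -0.0036402404657565057
```

View pics/ov2.png

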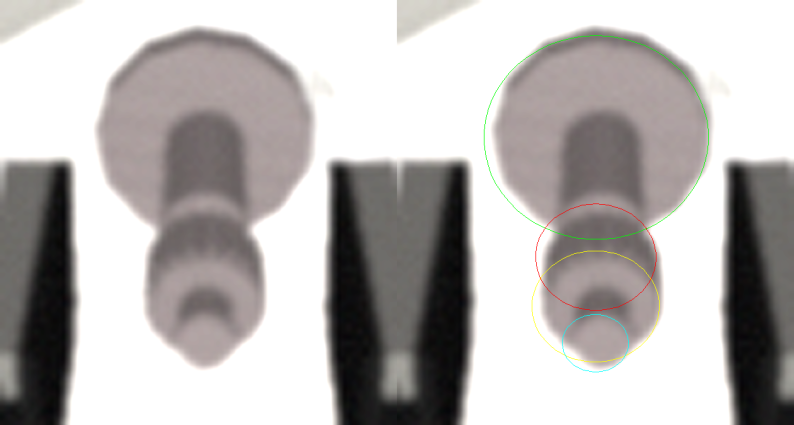

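Now the head sits visibly closer to the nut's top than in the previous look, and the torque showed the stop. Going up above the tip and shutting the fingers.

>>> move_arm:
  rows: "0 0 -0.6 0 0 0 0.3;0 0 -0.8 0 0 0 0.3;0 0 -0.8 0 0 0 0.3;0 0 -0.8 0 0 0 0.3;0 0 -0.8 0 0 0 0.3;0 0 0 0 0 0 0;0 0 0 0 0 0 0;0 0 0 0 0 0 0;0 0 0 0 0 0 0;0 0 0 0 0 0 0"

```text
time_s: 20.6
eef_pos: [0.5123, 0.009, 0.2221]
eef_rot: [-0.0, 0.278, 0.961, -0.0]
wrist_force: [-0.1, 0.4, 0.1]
opening: 0.006
```

```bash
python3 - <<'E'
exec(open("r.py").read())
snap("wrist","w14.png",(200,150,330,280),5)
snap("side","s14.png",(270,130,350,210),7)
E
```

```text
20.6 -2.7932909808689517 [0.5123 0.009  0.2221] [-0.0918  0.3556  0.0785] [ 0.0502 -0.0015 -0.0192] 0.005525576461358142 -7.176470489866915e-05
```

View pics/w14.png

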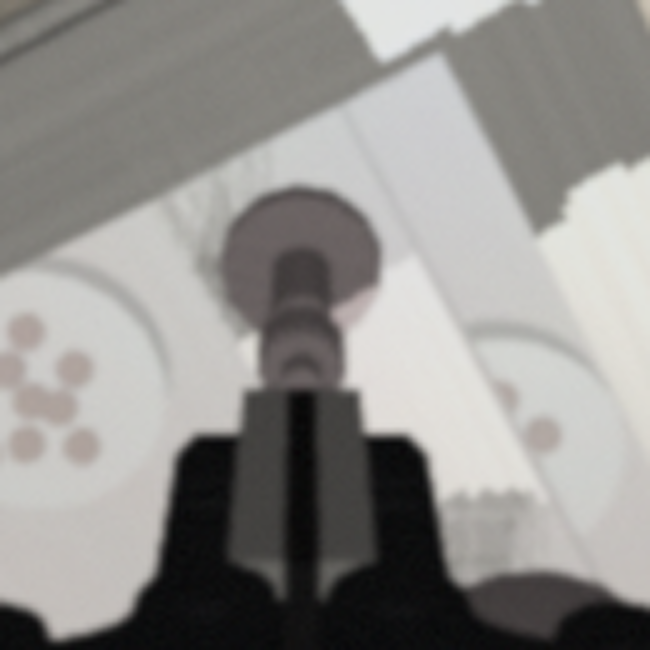

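View pics/s14.png

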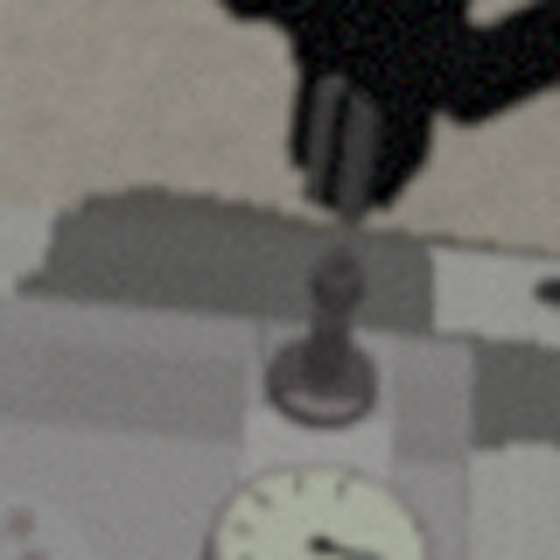

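>>> move_arm:
  rows: "0 0 0.4 0 0 0 0;0 0 0.4 0 0 0 0;0 0 0.2 0 0 0 0;0 0 0.1 0 0 0 0;0 0 0 0 0 0 0"

```text
time_s: 21.2
eef_pos: [0.5124, 0.009, 0.2112]
eef_rot: [-0.0, 0.278, 0.961, -0.0]
wrist_force: [-0.2, 0.4, 0.1]
opening: 0.002
```

```bash
python3 r.py
```

```text
21.2 -2.7932760982877416 [0.5124 0.009  0.2112] [-0.1917  0.4289  0.0554] [ 0.0121 -0.0042 -0.0191] 0.0024388189713240994 3.3489311590528814e-06
```

>>> move_arm:
  rows: "0 0 0.05 0 0 0 0;0 0 0.05 0 0 0 0;0 0 0 0 0 0 0"

```text
time_s: 21.5
eef_pos: [0.5125, 0.009, 0.2105]
eef_rot: [0.0, 0.278, 0.961, -0.0]
wrist_force: [0.2, -0.3, 0.1]
opening: -0.002
```

>>> move_arm:
  rows: "0 0 0.05 0 0 0 0;0 0 0.05 0 0 0 0;0 0 0 0 0 0 0"

```text
time_s: 21.8
eef_pos: [0.5125, 0.009, 0.2094]
eef_rot: [-0.0, 0.278, 0.961, 0.0]
wrist_force: [0.3, -0.1, 0.3]
opening: 0.004
```

>>> move_arm:
  rows: "0 0 0.05 0 0 0 0;0 0 0.05 0 0 0 0;0 0 0 0 0 0 0"

```text
time_s: 22.1
eef_pos: [0.5125, 0.009, 0.2084]
eef_rot: [-0.0, 0.278, 0.961, -0.0]
wrist_force: [-0.4, 0.0, 0.8]
opening: 0.0
```

```bash
python3 r.py
```

```text
22.1 -2.793281732314806 [0.5125 0.009  0.2084] [-0.4362  0.0223  0.7866] [0.0615 0.0272 0.0178] 0.0004413825552857249 -2.8595947583198722e-05
```

Tips now at about 0.135. I continue in half-millimetre steps.

>>> move_arm:
  rows: "0 0 0.05 0 0 0 0;0 0 0.05 0 0 0 0;0 0 0 0 0 0 0"

```text
time_s: 22.4
eef_pos: [0.5125, 0.009, 0.2074]
eef_rot: [-0.0, 0.278, 0.961, -0.0]
wrist_force: [0.4, 0.1, -0.3]
opening: -0.001
```

>>> move_arm:
  rows: "0 0 0.05 0 0 0 0;0 0 0 0 0 0 0"

```text
time_s: 22.6
eef_pos: [0.5125, 0.009, 0.2069]
eef_rot: [-0.0, 0.278, 0.961, -0.0]
wrist_force: [0.4, -0.8, -0.4]
opening: -0.001
```

>>> move_arm:
  rows: "0 0 0.05 0 0 0 0;0 0 0 0 0 0 0"

```text
time_s: 22.8
eef_pos: [0.5125, 0.009, 0.2064]
eef_rot: [-0.0, 0.278, 0.961, 0.0]
wrist_force: [-0.9, 0.1, 1.0]
opening: -0.001
```

>>> move_arm:
  rows: "0 0 0.05 0 0 0 0;0 0 0 0 0 0 0"

```text
time_s: 23.0
eef_pos: [0.5125, 0.009, 0.2059]
eef_rot: [-0.0, 0.278, 0.961, -0.0]
wrist_force: [0.3, -0.8, 0.6]
opening: -0.002
```

>>> move_arm:
  rows: "0 0 0.05 0 0 0 0;0 0 0 0 0 0 0"

```text
time_s: 23.2
eef_pos: [0.5124, 0.009, 0.2054]
eef_rot: [-0.0, 0.278, 0.961, 0.0]
wrist_force: [0.4, 0.2, 0.2]
opening: -0.001
```

>>> move_arm:
  rows: "0 0 0.05 0 0 0 0;0 0 0 0 0 0 0"

```text
time_s: 23.4
eef_pos: [0.5124, 0.009, 0.2049]
eef_rot: [-0.0, 0.278, 0.961, -0.0]
wrist_force: [-0.4, -0.2, 0.0]
opening: 0.002
```

```bash
python3 - <<'E'
exec(open("r.py").read())
snap("wrist","w15.png",(200,170,330,300),5)
E
```

```text
23.4 -2.793279094393629 [0.5124 0.009  0.2049] [-0.4027 -0.185   0.0067] [-0.0252 -0.0233  0.0292] 0.002021390206083188 -1.4204008209617314e-05
```

View pics/w15.png

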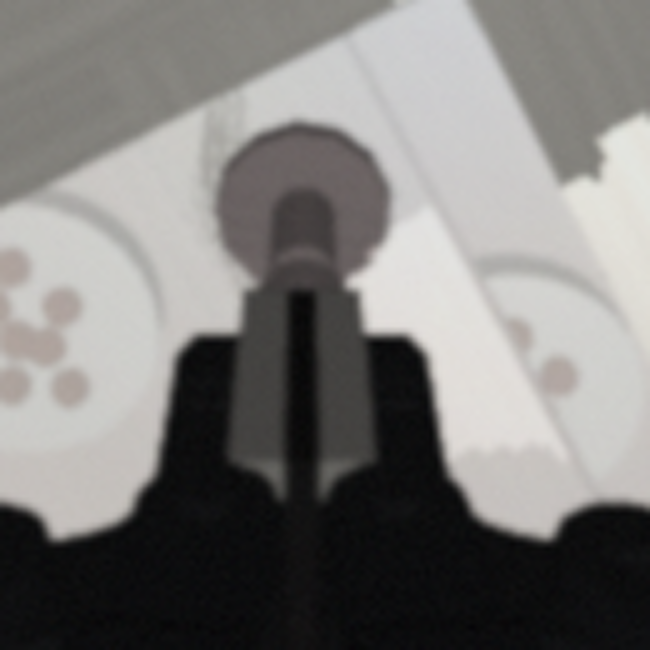

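No contact yet. The band between the pads is opaque, so the shut fingers are solid there. Continuing down.

>>> move_arm:
  rows: "0 0 0.05 0 0 0 0;0 0 0 0 0 0 0"

```text
time_s: 23.65
eef_pos: [0.5125, 0.009, 0.2045]
eef_rot: [0.0, 0.278, 0.961, -0.0]
wrist_force: [-0.8, -0.4, 0.7]
opening: 0.004
```

>>> move_arm:
  rows: "0 0 0.05 0 0 0 0;0 0 0 0 0 0 0"

```text
time_s: 23.85
eef_pos: [0.5126, 0.009, 0.2041]
eef_rot: [0.0, 0.278, 0.961, -0.0]
wrist_force: [-0.7, 0.3, 1.8]
opening: -0.002
```

>>> move_arm:
  rows: "0 0 0.05 0 0 0 0;0 0 0 0 0 0 0"

```text
time_s: 24.05
eef_pos: [0.5126, 0.009, 0.2036]
eef_rot: [0.0, 0.278, 0.961, -0.0]
wrist_force: [0.1, 1.0, 2.8]
opening: -0.001
```

>>> move_arm:
  rows: "0 0 0.05 0 0 0 0;0 0 0 0 0 0 0"

```text
time_s: 24.25
eef_pos: [0.5126, 0.009, 0.2031]
eef_rot: [0.0, 0.278, 0.961, 0.0]
wrist_force: [-0.7, 0.1, 2.0]
opening: -0.001
```

Contact at TCP z of about 0.2045 with a force of about 2 N, the spring's start. Full travel should be near 0.2005.

>>> move_arm:
  rows: "0 0 0.05 0 0 0 0;0 0 0.05 0 0 0 0;0 0 0 0 0 0 0"

```text
time_s: 24.55
eef_pos: [0.5126, 0.009, 0.2021]
eef_rot: [0.0, 0.278, 0.961, 0.0]
wrist_force: [0.6, 0.6, 3.9]
opening: 0.004
```

>>> move_arm:
  rows: "0 0 0.05 0 0 0 0;0 0 0 0 0 0 0"

```text
time_s: 24.75
eef_pos: [0.5126, 0.009, 0.2015]
eef_rot: [0.0, 0.278, 0.961, 0.0]
wrist_force: [-0.1, -0.3, 4.1]
opening: -0.001
```

>>> move_arm:
  rows: "0 0 0.03 0 0 0 0;0 0 0 0 0 0 0"

```text
time_s: 24.95
eef_pos: [0.5126, 0.009, 0.2013]
eef_rot: [0.0, 0.278, 0.961, -0.0]
wrist_force: [0.0, -0.1, 3.3]
opening: -0.003
```

>>> move_arm:
  rows: "0 0 0.03 0 0 0 0;0 0 0 0 0 0 0"

```text
time_s: 25.15
eef_pos: [0.5125, 0.009, 0.2009]
eef_rot: [0.0, 0.278, 0.961, -0.0]
wrist_force: [0.4, 0.1, 3.6]
opening: -0.003
```

>>> move_arm:
  rows: "0 0 0.02 0 0 0 0;0 0 0 0 0 0 0"

```text
time_s: 25.35
eef_pos: [0.5126, 0.009, 0.2007]
eef_rot: [0.0, 0.278, 0.961, 0.0]
wrist_force: [-0.6, -0.2, 4.7]
opening: 0.001
```

>>> move_arm:
  rows: "0 0 0.02 0 0 0 0;0 0 0 0 0 0 0"

```text
time_s: 25.55
eef_pos: [0.5126, 0.009, 0.2006]
eef_rot: [0.0, 0.278, 0.961, 0.0]
wrist_force: [0.1, -0.0, 4.6]
opening: 0.003
```

>>> move_arm:
  rows: "0 0 0.02 0 0 0 0;0 0 0 0 0 0 0"

```text
time_s: 25.75
eef_pos: [0.5126, 0.009, 0.2004]
eef_rot: [0.0, 0.278, 0.961, 0.0]
wrist_force: [-0.0, 0.6, 4.1]
opening: -0.002
```

>>> move_arm:
  rows: "0 0 0.02 0 0 0 0;0 0 0 0 0 0 0"

```text
time_s: 25.95
eef_pos: [0.5126, 0.009, 0.2003]
eef_rot: [0.0, 0.278, 0.961, -0.0]
wrist_force: [-1.5, 0.4, 6.3]
opening: -0.001
```

>>> move_arm:
  rows: "0 0 0.02 0 0 0 0;0 0 0 0 0 0 0"

```text
time_s: 26.15
eef_pos: [0.5127, 0.009, 0.2003]
eef_rot: [0.0, 0.278, 0.961, 0.0]
wrist_force: [-1.5, 0.1, 7.4]
opening: -0.002
```

Hard stop: z no longer falls (0.2003) and the force rises above the 5 N spring to 7.4 N. Holding here.

>>> move_arm:
  rows: "0 0 0 0 0 0 0;0 0 0 0 0 0 0;0 0 0 0 0 0 0;0 0 0 0 0 0 0;0 0 0 0 0 0 0;0 0 0 0 0 0 0;0 0 0 0 0 0 0;0 0 0 0 0 0 0"

```text
time_s: 26.95
eef_pos: [0.5126, 0.009, 0.2002]
eef_rot: [0.0, 0.278, 0.961, -0.0]
wrist_force: [-1.3, 0.6, 7.4]
opening: -0.003
```

>>> move_arm:
  rows: "0 0 0 0 0 0 0;0 0 0 0 0 0 0;0 0 0 0 0 0 0;0 0 0 0 0 0 0;0 0 0 0 0 0 0;0 0 0 0 0 0 0;0 0 0 0 0 0 0;0 0 0 0 0 0 0"

```text
time_s: 27.75
eef_pos: [0.5126, 0.009, 0.2003]
eef_rot: [0.0, 0.278, 0.961, -0.0]
wrist_force: [-0.7, -0.0, 7.5]
opening: 0.001
```

```bash
python3 r.py
```

```text
27.75 -2.7933163408196657 [0.5126 0.009  0.2003] [-0.7211 -0.0054  7.4774] [0.021  0.1996 0.0113] 0.0006381836927917196 -3.6534316905090236e-05
```

Held for more than 1.6 s. Releasing gently and backing off upward.

>>> move_arm:
  rows: "0 0 -0.1 0 0 0 0;0 0 -0.1 0 0 0 0;0 0 -0.1 0 0 0 0;0 0 -0.1 0 0 0 0;0 0 -0.1 0 0 0 0;0 0 -0.2 0 0 0 0;0 0 -0.5 0 0 0 0;0 0 -1 0 0 0 0;0 0 -1.5 0 0 0 0;0 0 -2 0 0 0 0;0 0 -2 0 0 0 0;0 0 -2 0 0 0 0;0 0 0 0 0 0 0;0 0 0 0 0 0 0"

```text
time_s: 29.15
eef_pos: [0.5125, 0.009, 0.2973]
eef_rot: [0.001, 0.278, 0.961, 0.0]
wrist_force: [-1.4, 0.3, -0.1]
opening: -0.001
```

```bash
python3 - <<'E'
exec(open("r.py").read())
d=snap("wrist","w16.png",(200,100,330,230),5)
snap("scene","c16.png",(160,95,420,295),3)
E
```

```text
29.15 -2.7932725288508795 [0.5125 0.009  0.2973] [-1.4038  0.3125 -0.1096] [-0.0125  0.0313 -0.0142] -0.0014227625795242304 3.564394646105029e-06
```

View pics/w16.png

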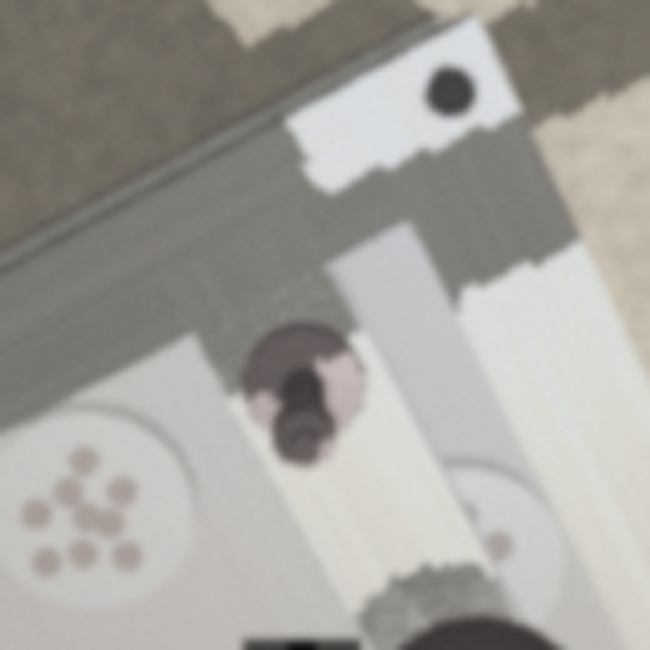

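View pics/c16.png

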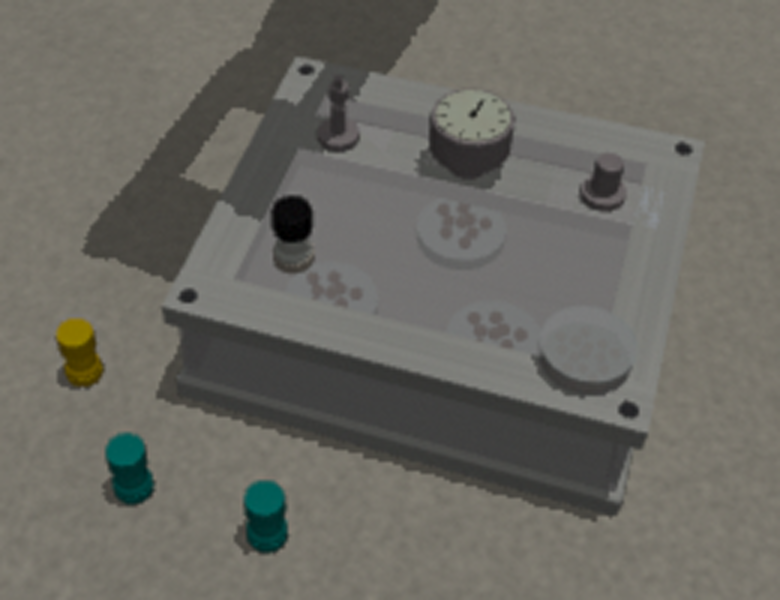

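The tip is back at its original pixel, scene (338,79) in the crop. The nut is higher than before, at (338,92) instead of (338,98). The vial and dish are unmoved and the arm is clear, so I'm handing in.

```bash
python3 -c "
from bench import ctrl
print(ctrl.hand_in())"
```

```text
the job is handed in; nothing more can be done
None
```

I unscrewed the vent valve's lock nut to its upper stop and pressed the freed tip fully down. I held it there for about 1.6 s, let it spring back, and handed the job in at about 29 s of the 64 s allowed.

**Nut:** It took three grips.
- **First grip:** it ended in a torque jump and a slip that I first took for the stop.
- **Second and third grips:** the nut still turned with almost no torque, and only at the end of the third did the twist build steadily, to about 0.46 N m. I took that as the real stop.
- **Before opening:** I unwound most of that twist, leaving about 0.16 N m.
- **Limits of the check:** the last wrist picture roughly agreed with a 5 mm climb. My angle count over the three grips came to more than 240°, so some of it was slipping.

**Tip:** It was found by touch at TCP height 0.2045 and met its hard stop at 0.2003, about 4 mm lower. The push never read above 7.5 N.

**Last pictures:** The tip was back at its starting pixel and the nut was still raised. The dish and vial had not moved, and the arm was clear of everything.

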